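# Collect a hold-down clamp kit in its tray

## Robot

A 6-joint arm with a two-finger parallel gripper is mounted at the origin on the work surface; the furniture and walls round the work are solid. World frame = base frame: x ahead of the robot, y to its left, z up, the work surface at z = 0. Lengths are in m, angles in rad, forces in N, time in s.
With the tool pointing down it reaches from about 0.275 to 1 m from the base axis. Payload 8.4 kg.
Tool frame: the origin (TCP) lies midway between the tips of the shut fingers; the grasp point (between the pads) lies 19 mm behind it; z points along the fingers, y is the line along which they close (so a half turn about z gives the same grasp; the last joint's range is limited). The gripper opens to 85 mm and grips with 20 to 120 N. Pads are 22 mm wide; open, the fingers measure 114 mm over their backs; the gripper's body (76 mm by 85 mm) begins 54 mm behind the grasp point. The pads swing forward as they close: fully open they stand 13 mm farther back than shut.
Start: joints at [1.286, 0.353, 1.633, -0, 1.155, -0.002], TCP at [0.174, 0.6, 0.231] pointing down, gripper open.
Joint ranges: [-2.63, 2.63], [-0.92, 2.1], [0.06, 2.66], [-1.3, 4.44], [0, 2.69], [-3.02, 3.02]. Speed limits (rad/s): [2.22, 2.22, 2.79, 3.14, 3.14, 3.14].

## Interface

Orientations are given as a unit quaternion [w, x, y, z].
In Python, from station import arm gives the robot as it stands.
- The arm moves only by the tool arm_command, never from a script. Its argument "deltas" is a list that holds one entry, the list of rows, each a list of 7 numbers: the turn, a rotation vector about the tool's x, y, z in rad, then the shift along the tool's x, y, z in mm, then the opening, from 0 (shut) to 1 (fully open). In form: [[[rx, ry, rz, dx, dy, dz, fingers], ...]]. A call has 1 to 12 rows; each row is the pose to reach, as a shift and turn from the pose commanded when the call began, along the tool's axes at that moment; what a row does not reach only later rows make up. A row lasts 1/12 s, in which the tool goes at most 41.7 mm and 7.16 degrees, less where a joint would pass 70% of its speed; a pose out of reach is approached as far as the arm can. A call with a gripper value outside its range is refused whole. The fingers move at their own pace and stop on an object; "force" is the grip in N (left out, the last holds). Time passes only in rows, so rows that repeat a pose let the fingers close. It gives the time, the measured TCP pose, the force, the opening and the grip force at its end, in the units of the state.
- arm.observe(): the state, without advancing time (a new reading comes with each control period).
- arm.camera(name): name is "scene" or "top" or "wrist"; returns a dict with "img" (420x560x3 uint8, red, green, blue), "mtx" (3x3 intrinsics, pixels), "rvec" (rotation vector, rad) and "tvec" (3), from world to camera coordinates, as OpenCV has them. Camera axes: x right, y down, z forward; pixel columns grow to the right and rows downward; lengths in m; the calibration is good to about 2 mm. A picture is of the moment at which its call begins. There is no depth.
- arm.job_done(): hands the job in; it is judged then, once.
The state is a dict: "time_s": time; "joint_pos": joint angles; "dq": joint speeds; "tau": joint torques, N m; "ee_pos": TCP position; "tcp_rot": TCP orientation; "ft_force": force on the tool from outside, world axes, zero at the start; "ft_torque": the same for the moment, N m; "grip_width": opening from 0.0 (shut) to 1.0 (fully open); "gripper_force": force on a finger pad.
Only numpy, scipy, OpenCV 4.12 (cv2) and the standard library are available. Lean on these libraries where they do the work, as an engineer would, in place of code of your own. Each camera call takes 0.05 s, during which the arm holds its last target. There are 200 camera calls.

## Task

Collect the parts of the hold-down clamp kit from the table into the insert tray: the steel block flat in the oblong pocket, the larger hex nut flat in the square pocket, the larger bolt standing on its head in the round cup, and the short tube ring over the post, each down on the floor of its insert and let go. The smaller nut and the smaller bolt do not belong to the kit: leave them where they are.

Things in the scene. Friction and masses are not known exactly. Their poses are not given: they have to be found in the camera images.
- block: The dark steel block (loose, up to 0.95 kg): 50 mm along its x, 62 mm along its y, 36 mm high, with a small hole in its top. It stands flat on the table. Origin: centre of its underside; z up. Plain to grasp across the 50 mm.
- big_nut: The larger of two grey hex nuts (loose), lying flat: 43 mm over the corners along its x, 37 mm over the flats along its y, 19 mm high. Origin: centre of its underside; z up. Its centre hole cannot be entered.
- big_bolt: The larger of two hex bolts (loose), standing on its head with the threaded shank pointing up: 55 mm high in all, head 28 mm over the corners, 24 mm over the flats and 10 mm high, shank 16 mm in diameter. Origin: centre of the underside of the head; z up along the shank.
- tube_collar: A short rust-brown tube ring (loose) standing on end: outside diameter 43 mm, bore about 31 mm right through, 26 mm high. Origin: centre of its underside on the tube axis; z up.
- small_nut: The smaller hex nut, which does not belong to the kit (loose): 29 mm over the corners, 25 mm over the flats, 13 mm high, lying flat. Origin: centre of its underside. Stays where it is.
- small_bolt: The smaller hex bolt, which does not belong to the kit (loose), standing on its head, shank up: 48 mm high, head 21 mm over the corners and 8 mm high, shank 12 mm in diameter. Origin: centre of its underside. Stays where it is.
- oblong_pocket: The open oblong pocket, for the block: inside 66 mm along its x and 78 mm along its y, walls 4 mm thick, wall tops 14 mm above its underside, its floor 4 mm above its underside. One of 4 grey inserts fixed in a 2x2 square, 98 mm apart, in random order, on a low square dark steel tray (206 mm, rim 12 mm high), and turned with it. Origin: centre of its underside, 3 mm above the table; z up.
- square_pocket: The open square pocket, for the large nut: inside 58 by 58 mm, walls 4 mm thick, wall tops 10 mm above its underside, its floor 4 mm above its underside. One of 4 grey inserts fixed in a 2x2 square, 98 mm apart, in random order, on a low square dark steel tray (206 mm, rim 12 mm high), and turned with it. Origin: centre of its underside, 3 mm above the table; z up.
- round_cup: The open round cup, for the large bolt: inside diameter 46 mm, outside 54 mm, rim 18 mm above its underside, its floor 4 mm above its underside. One of 4 grey inserts fixed in a 2x2 square, 98 mm apart, in random order, on a low square dark steel tray (206 mm, rim 12 mm high), and turned with it. Origin: centre of its underside, 3 mm above the table; z up.
- post_stand: The stand with a short upright post, for the tube ring: round foot 60 mm in diameter and 4 mm thick, in its centre a post 14 mm in diameter with a tapered tip, its top 22 mm above the underside. The ring rests on the foot. One of 4 grey inserts fixed in a 2x2 square, 98 mm apart, in random order, on a low square dark steel tray (206 mm, rim 12 mm high), and turned with it. Origin: centre of its underside, 3 mm above the table; z up.
There are look-alikes about, which are no part of the job. What is shaped like the post_stand but green is not meant.

How it is judged:
By the outcome, as a careful person would: the job done as asked, in the order asked, and still so for the second after the job is handed in, with the robot touching nothing.
It also fails if it takes over 104 s, if anything falls off the work surface, if the arm or the gripper's body presses on something with over 40 N, if the wrist force passes 120 N, or if a joint passes its speed limit or range.

## Working session

There is one attempt and no reset: what is moved stays moved. The work goes in short steps, Python scripts to look and compute and a tool call to move; the robot and the scene stay as the last step left them, time stands still between calls to the robot, and variables do not carry over. Pictures are saved under pics/ and viewed, at most 16 in all, crops included, and the job is handed in when it is done.

Besides the shell and the picture viewer there is one more tool, called after ">>>" as name([rows], argument=value, ...), one row to a line, values as JSON. arm_command: Moves the arm, as the interface text tells. Its arguments: {"type":"object","properties":{"deltas":{"type":"array","items":{"type":"array","items":{"type":"array","items":{"type":"number"}}}},"force":{"type":"number"}},"required":["deltas"]}

```bash
mkdir -p pics; ls; cat > h.py <<'E'
import numpy as np, cv2
from station import arm
def snap(n,f=None):
    c=arm.camera(n); 
    if f: cv2.imwrite('pics/'+f,c['img'][:,:,::-1])
    np.savez('pics/'+(f or n)+'.npz',mtx=c['mtx'],rvec=c['rvec'],tvec=c['tvec'],img=c['img']); return c
def P(c):
    R=cv2.Rodrigues(np.array(c['rvec'],float).reshape(3))[0]; return R,np.array(c['tvec'],float).reshape(3),np.array(c['mtx'])
def px2z(c,uv,z):
    R,t,K=P(c); o=-R.T@t; d=R.T@np.linalg.inv(K)@np.array([uv[0],uv[1],1.]); return o+d*(z-o[2])/d[2]
def tri(c1,u1,c2,u2):
    A=[];
    a=[]
    for c,uv in((c1,u1),(c2,u2)):
        R,t,K=P(c); M=K@np.c_[R,t]; a.append(M)
    X=cv2.triangulatePoints(a[0],a[1],np.array(u1,float).reshape(2,1),np.array(u2,float).reshape(2,1)); return (X[:3]/X[3]).ravel()
def proj(c,X):
    return cv2.projectPoints(np.array([X],float),np.array(c['rvec'],float),np.array(c['tvec'],float),np.array(c['mtx']),None)[0].ravel()
def load(f): return dict(np.load('pics/'+f+'.npz'))
E
python3 - <<'E'
from h import *
a=snap('top','top1.png');b=snap('scene','scene1.png')
for n,c in(('t',a),('s',b)):
    R,t,K=P(c); print(n,-R.T@t,K[0,0]); cv2.imwrite(f'pics/{n}x.png',cv2.resize(c['img'][:,:,::-1],(784,588),interpolation=cv2.INTER_CUBIC))
print(arm.observe())
E
```

```text
pics
t [ 0.22336714 -0.01504517  1.2234563 ] 446.13370559647205
s [ 0.03638364 -0.49957651  0.71423705] 395.4755815028759
{'time_s': 0.1, 'joint_pos': array([ 1.28560649e+00,  3.53572655e-01,  1.63407274e+00, -3.78592627e-06,
        1.15519366e+00, -2.40541869e-03]), 'dq': array([-0.00024621, -0.00428361, -0.00203141, -0.0012301 ,  0.00145758,
       -0.00018451]), 'tau': array([-6.27218415e-04, -6.06358624e+01, -3.42819750e+01, -1.74039513e-05,
        3.88097571e-03,  1.14152246e-05]), 'ee_pos': array([0.17427677, 0.59975997, 0.23063509]), 'tcp_rot': array([-8.75930807e-05,  1.40920779e-01,  9.90020679e-01, -6.17018739e-04]), 'ft_force': array([ 0.63153661, -0.24167516, -0.23392996]), 'ft_torque': array([-0.09584379,  0.00739828,  0.01245554]), 'gripper_force': 0.0, 'grip_width': 1.000655004719006}
```

View pics/tx.png

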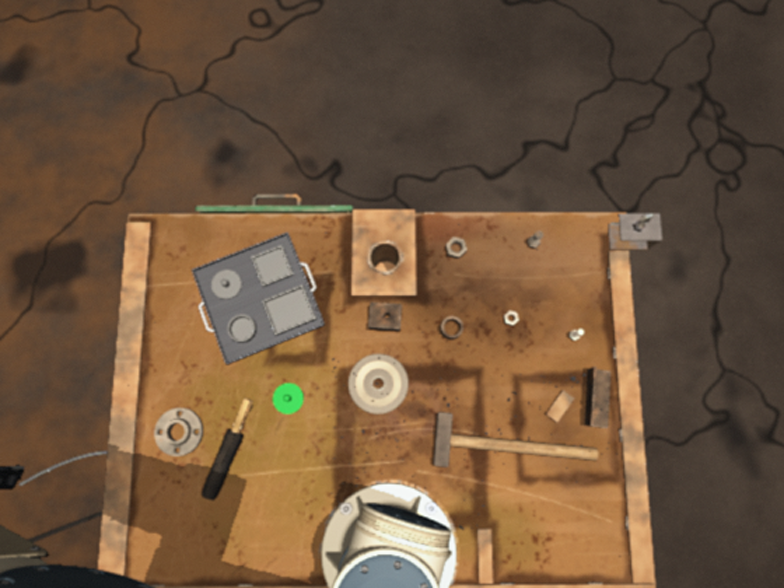

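View pics/sx.png

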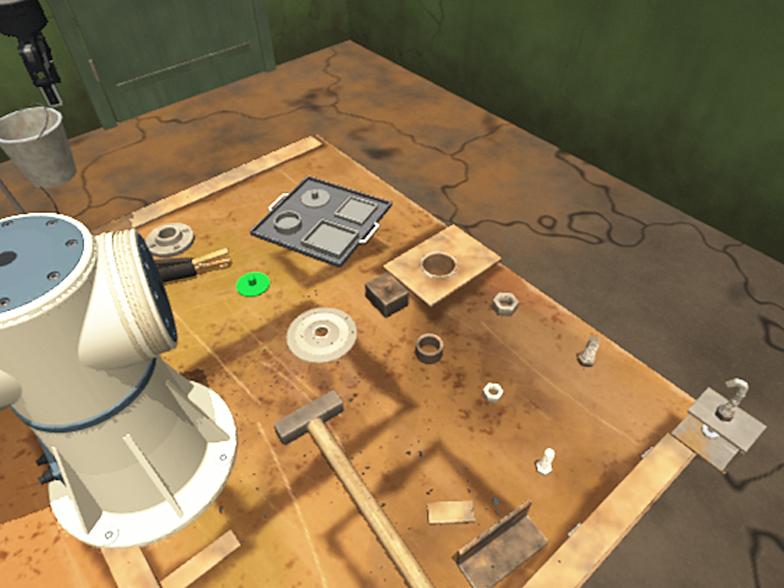

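Top: tray around (260,300), block (384,316), big nut (456,246), big bolt (535,240), ring (452,327), small nut (511,318), small bolt (577,334), green decoy (288,399), holed plate/box (384,254). Enlarging both views.

```bash
python3 - <<'E'
from h import *
def crop(f,x,y,w,h,s,o):
    im=load(f)['img'][y:y+h,x:x+w,::-1]; cv2.imwrite('pics/'+o,cv2.resize(im,None,fx=s,fy=s,interpolation=cv2.INTER_CUBIC))
def two(f,a,b,o,s):
    L=[cv2.resize(load(f)['img'][y:y+h,x:x+w,::-1],None,fx=s,fy=s,interpolation=cv2.INTER_CUBIC) for x,y,w,h in(a,b)]
    cv2.imwrite('pics/'+o,np.vstack(L))
two('top1.png',(130,145,200,120),(230,145,200,120-5),'ct.png',2.5*1)
crop('top1.png',130,145,300,120,2.6,'ct.png')
crop('scene1.png',170,120,266,228,3,'cs.png')
E
```

```text
(no output)
```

View pics/ct.png

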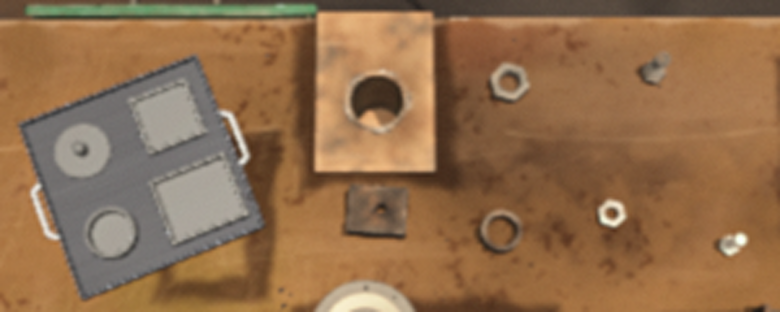

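View pics/cs.png

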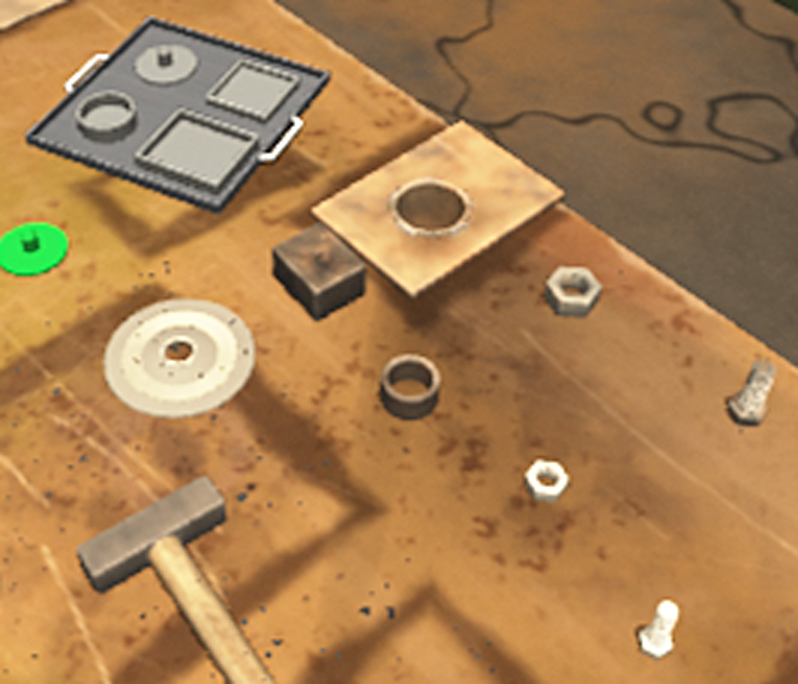

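The crops show the holed brown plate raised on something at ct (376,90)/cs (437,208), overhanging next to the block; tray inserts: post (81,149), square (167,115), cup (112,233), oblong (200,199) in ct.

```bash
python3 - <<'E'
from h import *
a=load('top1.png');b=load('scene1.png')
T=lambda p:((p[0]+.5)/2.6-.5+130,(p[1]+.5)/2.6-.5+145)
S=lambda p:((p[0]+.5)/3-.5+170,(p[1]+.5)/3-.5+120)
for n,p,q in [('plBL',(316,171),(312,210)),('plBR',(436,171),(413,297)),('plTR',(436,12),(563,193)),('plTL',(316,11),(463,122)),('blockhole',(380,209),(322,258)),('ring',(501,229),(411,377)),('nut',(510,81),(574,285)),('bolt',(661,58),(764,366)),('sbolt',(740,239),(667,606)),('snut',(611,212),(548,476)),('post',(81,148),(165,53)),('cup',(111,232),(106,107)),('sq',(167,115),(252,90)),('obl',(200,199),(197,147)),('trTop',(195,57),(151,18)),('trR',(263,226),(328,74)),('trL',(22,127),(28,137)),('trB',(85,297),(218,209))]:
    X=tri(a,T(p),b,S(q)); e=proj(a,X)-T(p); print(n,(X*1e3).round(),np.abs(e).max().round(1))
E
```

```text
plBL [484.  71.  10.] 0.2
plBR [484. -57.   9.] 0.1
plTR [660. -58.  14.] 0.4
plTL [666.  73.   6.] 0.2
blockhole [438.   2.  37.] 0.2
ring [ 418. -124.   26.] 0.1
nut [ 580. -138.   20.] 0.0
bolt [ 595. -294.   55.] 0.2
sbolt [ 403. -366.   51.] 0.0
snut [ 438. -243.   13.] 0.1
post [507. 319.  23.] 0.1
cup [416. 282.  28.] 0.2
sq [546. 232.  10.] 0.1
obl [453. 192.  19.] 0.2
trTop [508. 195. 165.] 21.0
trR [438.  82. 165.] 16.0
trL [ 497.  448. -114.] 21.7
trB [ 433.  319. -149.] 21.4
```

```bash
cat >> h.py <<'E'
from scipy.spatial.transform import Rotation as Ro
def plan(xyz_mm,yaw_deg):
    "rotvec z (turn about vertical) + shift in tool axes from present pose to xyz, tool y at yaw"
    s=arm.observe(); q=s['tcp_rot']; R0=Ro.from_quat([q[1],q[2],q[3],q[0]]).as_matrix()
    c,n=np.cos(np.radians(yaw_deg)),np.sin(np.radians(yaw_deg)); y=np.array([c,n,0]); z=np.array([0,0,-1.]); x=np.cross(y,z)
    R1=np.c_[x,y,z]; rv=Ro.from_matrix(R0.T@R1).as_rotvec(); d=R0.T@(np.array(xyz_mm)-s['ee_pos']*1e3)
    print('plan',xyz_mm,yaw_deg,rv.round(3),d.round(1),'yaw now',np.degrees(np.arctan2(R0[1,1],R0[0,1])).round(1),'t',s['time_s'])
E
python3 - <<'E'
from h import *
a=load('top1.png')
T=lambda p:((p[0]+.5)/2.6-.5+130,(p[1]+.5)/2.6-.5+145)
for n,p,z in [('bl',(348,187),36),('bl',(406,187),36),('bl',(404,236),36),('bl',(347,234),36),('obl',(150,183),17),('obl',(227,154),17),('obl',(250,215),17),('obl',(174,243),17)]:print(n,(px2z(a,T(p),z/1e3)*1e3).round())
plan([436,6,180],0)
E
```

```text
bl [461.  35.  36.]
bl [461. -25.  36.]
bl [409. -23.  36.]
bl [411.  36.  36.]
obl [470. 246.  17.]
obl [501. 165.  17.]
obl [435. 139.  17.]
obl [406. 219.  17.]
plan [436, 6, 180] 0 [-1.000e-03  1.000e-03  1.288e+00] [-417.  -497.1   51.3] yaw now 73.8 t 0.1
```

>>> arm_command([
  [[0,0,1.288,-417,-497,51,1],[0,0,1.288,-417,-497,51,1],[0,0,1.288,-417,-497,51,1],[0,0,1.288,-417,-497,51,1],[0,0,1.288,-417,-497,51,1],[0,0,1.288,-417,-497,51,1],[0,0,1.288,-417,-497,51,1],[0,0,1.288,-417,-497,51,1],[0,0,1.288,-417,-497,51,1],[0,0,1.288,-417,-497,51,1],[0,0,1.288,-417,-497,51,1],[0,0,1.288,-417,-497,51,1]],
])

```text
time_s: 1.1
ee_pos: [0.3757, 0.1421, 0.192]
tcp_rot: [0.0, 0.708, 0.706, 0.0]
ft_force: [0.6, 0.3, -1.5]
grip_width: 1.0
gripper_force: 0.0
```

```bash
python3 -c "
from h import *
plan([436,6,180],0)"
```

```text
plan [436, 6, 180] 0 [ 0.    -0.    -0.003] [-136.    60.7   12. ] yaw now -0.2 t 1.1
```

>>> arm_command([
  [[0,0,-0.003,-136,61,12,1],[0,0,-0.003,-136,61,12,1],[0,0,-0.003,-136,61,12,1],[0,0,-0.003,-136,61,12,1],[0,0,-0.003,-136,61,12,1]],
])

```text
time_s: 1.52
ee_pos: [0.438, 0.0044, 0.1798]
tcp_rot: [0.001, 0.707, 0.707, -0.0]
ft_force: [0.4, 0.7, -0.1]
grip_width: 0.997
gripper_force: 0.0
```

```bash
python3 -c "
from h import *
snap('wrist','w1.png')
plan([436,6,20],0)"
```

```text
plan [436, 6, 20] 0 [-0.001  0.    -0.001] [-1.000e-01 -8.000e-01  1.597e+02] yaw now -0.1 t 1.5667
```

View pics/w1.png

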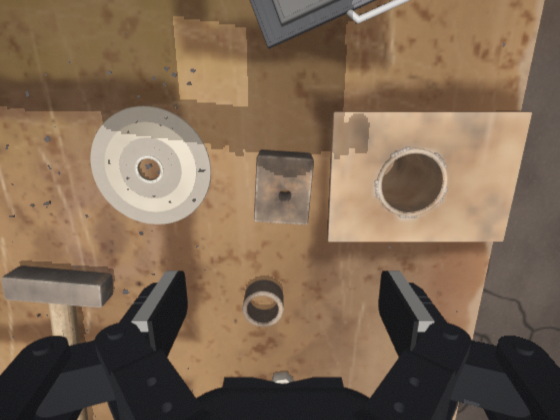

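Wrist view: block top face corners at about (257,158),(313,163),(309,223),(255,222), hole (285,195); the plate right of it starts at x≈330.

```bash
python3 -c "
from h import *
a=load('w1.png')
for p in [(257,158),(313,163),(309,223),(255,222)]: print((px2z(a,p,.036)*1e3).round())
print(tri(a,(285,195),load('top1.png'),(130+380.5/2.6-.5,145+209.5/2.6-.5)), px2z(a,(330,195),.01), px2z(a,(264,300),.026))
R,t,K=P(a);print(-R.T@t)"
```

```text
[415.  36.  36.]
[463.  31.  36.]
[461. -24.  36.]
[412. -23.  36.]
[0.43874855 0.00191829 0.03197936] [ 0.48308514 -0.00473441  0.01      ] [ 0.41811416 -0.11176059  0.026     ]
[0.43703939 0.08423417 0.32137707]
```

>>> arm_command([
  [[0,0,0,0,-1,40,1],[0,0,0,0,-1,80,1],[0,0,0,0,-1,120,1],[0,0,0,0,-1,145,1],[0,0,0,0,-1,160,1],[0,0,0,0,-1,168,1],[0,0,0,0,-1,168,1],[0,0,0,0,-1,168,0],[0,0,0,0,-1,168,0],[0,0,0,0,-1,168,0],[0,0,0,0,-1,168,0],[0,0,0,0,-1,168,0]],
], force=80)

```text
time_s: 2.57
ee_pos: [0.4374, 0.0083, 0.0141]
tcp_rot: [0.001, 0.706, 0.708, 0.002]
ft_force: [-0.7, 2.4, 14.8]
grip_width: 0.57
gripper_force: 79.5
```

>>> arm_command([
  [[0,0,0,0,0,-30,0],[0,0,0,0,0,-60,0],[0,0,0,0,0,-90,0],[0,0,0,0,0,-100,0],[0,0,0,0,0,-100,0]],
])

```text
time_s: 2.98
ee_pos: [0.4373, 0.0081, 0.1152]
tcp_rot: [0.002, 0.706, 0.708, 0.002]
ft_force: [0.7, -0.1, -7.1]
grip_width: 0.567
gripper_force: 88.6
```

```bash
python3 -c "
from h import *
plan([453,192,110],22)"
```

```text
plan [453, 192, 110] 22 [ 0.006  0.001 -0.381] [183.9  16.2   5.3] yaw now 0.2 t 2.9833
```

>>> arm_command([
  [[0.006,0,-0.1,36,4,0,0],[0.006,0,-0.2,74,8,0,0],[0.006,0,-0.3,111,12,0,0],[0.006,0,-0.381,147,16,0,0],[0.006,0,-0.381,184,16,0,0],[0.006,0,-0.381,184,16,0,0],[0.006,0,-0.381,184,16,0,0]],
])

```text
time_s: 3.57
ee_pos: [0.4499, 0.1937, 0.111]
tcp_rot: [-0.003, 0.558, 0.83, -0.003]
ft_force: [-1.3, -0.1, -6.8]
grip_width: 0.569
gripper_force: 88.5
```

```bash
python3 -c "
from h import *
snap('wrist','w2.png')
plan([453,192,20],22)"
```

```text
plan [453, 192, 20] 22 [-0.008 -0.001  0.002] [-1.7  3.7 90.9] yaw now 22.1 t 3.6167
```

View pics/w2.png

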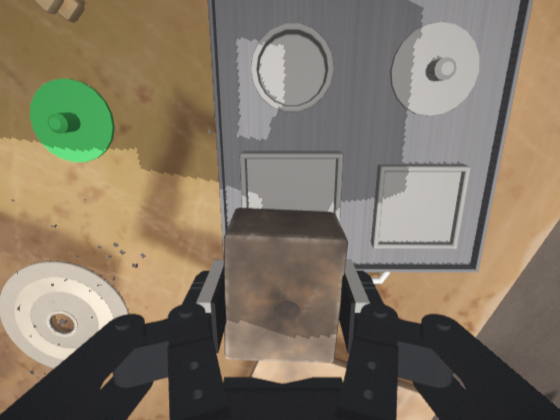

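Wrist view: block held square to the pocket; pocket far wall outer corners (241,153),(342,152), cup rim centre (292,67), square pocket corners (380,166),(469,166),(461,249),(374,248), post foot centre (435,69).

```bash
python3 -c "
from h import *
a=load('w2.png')
f=lambda p,z:px2z(a,p,z/1e3)[:2]*1e3
A,B=f((241,153),17),f((342,152),17); print(A.round(),B.round(),np.linalg.norm(A-B)); d=(B-A)/np.linalg.norm(B-A); n=np.array([d[1],-d[0]]); print('yaw',np.degrees(np.arctan2(d[1],d[0])),'c',(A+B)/2+43*n)
print('cup',f((292,66),21),'post',f((435,70),7),f((445,68),25)); print('sq',np.mean([f(p,13) for p in [(380,166),(469,166),(461,249),(374,248)]],0))
plan([453,192,20],22)"
```

```text
[405. 223.] [470. 250.] 71.09052470763
yaw 22.8304229784969 c [454.19078881 196.68733072]
cup [416.2358192 288.0288272] post [507.00166556 323.60277131] [505.83587894 322.88747974]
sq [544.291725   233.59702954]
plan [453, 192, 20] 22 [-0.008 -0.001  0.002] [-1.7  3.7 90.9] yaw now 22.1 t 3.6167
```

>>> arm_command([
  [[-0.006,0,0,2,6,20,0],[-0.006,0,0,2,6,45,0],[-0.006,0,0,2,6,65,0],[-0.006,0,0,2,6,77,0],[-0.006,0,0,2,6,84,0],[-0.006,0,0,2,6,88,0],[-0.006,0,0,2,6,90,0],[-0.006,0,0,2,6,90,0]],
])

```text
time_s: 4.28
ee_pos: [0.4554, 0.1957, 0.0221]
tcp_rot: [-0.0, 0.559, 0.829, 0.0]
ft_force: [0.4, -0.3, -5.5]
grip_width: 0.566
gripper_force: 88.3
```

>>> arm_command([
  [[0,0,0,0,0,1.5,0],[0,0,0,0,0,1.5,0],[0,0,0,0,0,1.5,0.8],[0,0,0,0,0,1.5,0.8],[0,0,0,0,0,1.5,0.8],[0,0,0,0,0,1.5,0.8],[0,0,0,0,0,-30,0.8],[0,0,0,0,0,-70,0.8],[0,0,0,0,0,-110,1],[0,0,0,0,0,-150,1],[0,0,0,0,0,-160,1]],
])

```text
time_s: 5.2
ee_pos: [0.4581, 0.1972, 0.1882]
tcp_rot: [0.002, 0.559, 0.829, 0.004]
ft_force: [0.9, 0.1, 0.3]
grip_width: 1.0
gripper_force: 0.0
```

```bash
python3 -c "
from h import *
snap('wrist','w3.png')
plan([580,-138,180],0)"
```

```text
plan [580, -138, 180] 0 [ 0.009 -0.003  0.384] [-356.5  -12.8    7. ] yaw now 22.0 t 5.25
```

View pics/w3.png

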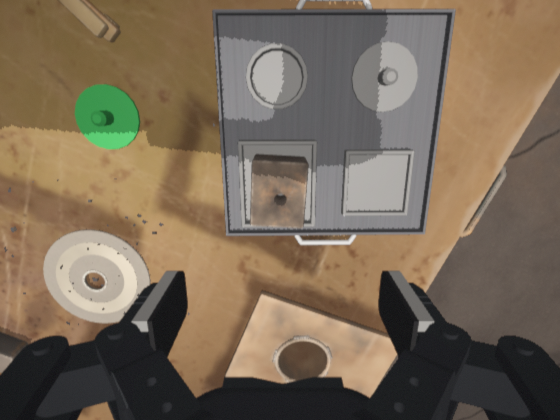

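Block sits in the oblong pocket: top face corners ~(251,176),(307,177),(306,226),(251,224); pocket outer corners (239,142),(316,142),(314,226),(241,226). Checking whether it's flat and the margin.

```bash
python3 -c "
from h import *
a=load('w3.png')
f=lambda p,z:px2z(a,p,z/1e3)[:2]*1e3
L=lambda ps,z:np.array([f(p,z) for p in ps])
c0=np.array([454,196]);t=np.radians(22.2);M=np.array([[np.cos(t),-np.sin(t)],[np.sin(t),np.cos(t)]])
b=L([(251,176),(307,177),(306,226),(251,224)],43);p=L([(239,142),(316,142),(314,226),(241,226)],17)
print(((b-c0)@M).round(),((p-c0)@M).round())
print('inserts cup',f((276,75),21),'post',f((390,75),25),'sq',np.mean(L([(344,150),(413,150),(409,214),(344,213)],13),0))
im=cv2.resize(a['img'][120:250,210:440,::-1],None,fx=3.4,fy=3.4,interpolation=cv2.INTER_CUBIC);cv2.imwrite('pics/w3c.png',im)
"
```

```text
[[-23.  16.]
 [ 26.  14.]
 [ 26. -32.]
 [-24. -29.]] [[-35.  42.]
 [ 36.  42.]
 [ 36. -42.]
 [-37. -41.]]
inserts cup [415.96597087 287.6945434 ] post [506.10895354 323.92310288] sq [543.66557165 234.35969436]
```

View pics/w3c.png

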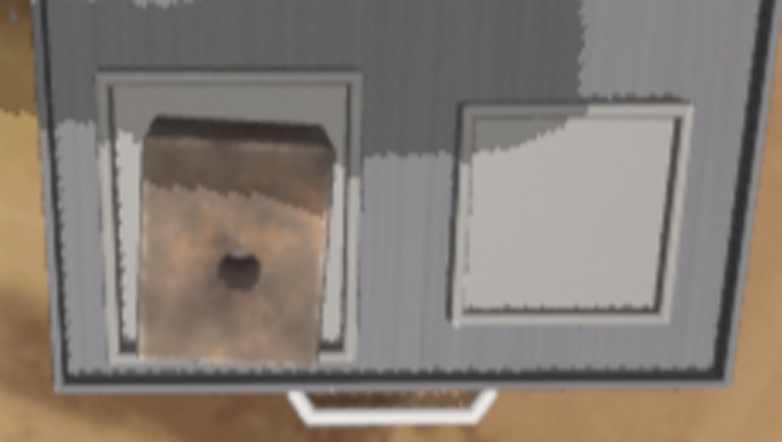

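>>> arm_command([
  [[0.008,0,0.384,-357,-13,7,1],[0.008,0,0.384,-357,-13,7,1],[0.008,0,0.384,-357,-13,7,1],[0.008,0,0.384,-357,-13,7,1],[0.008,0,0.384,-357,-13,7,1],[0.008,0,0.384,-357,-13,7,1],[0.008,0,0.384,-357,-13,7,1],[0.008,0,0.384,-357,-13,7,1],[0.008,0,0.384,-357,-13,7,1],[0.008,0,0.384,-357,-13,7,1],[0.008,0,0.384,-357,-13,7,1]],
])

```text
time_s: 6.17
ee_pos: [0.5765, -0.1409, 0.1734]
tcp_rot: [-0.003, 0.708, 0.706, -0.003]
ft_force: [-0.2, 0.1, -0.7]
grip_width: 1.001
gripper_force: 0.0
```

```bash
python3 -c "
from h import *
a=snap('wrist','w4.png')
u,v=proj(a,(.58,-.138,.019)).astype(int);print(u,v)
u0,v0=max(u-60,0),max(v-45,0)
cv2.imwrite('pics/w4c.png',cv2.resize(a['img'][v0:v0+90,u0:u0+120,::-1],None,fx=6,fy=6,interpolation=cv2.INTER_CUBIC));print(u0,v0)
plan([580,-138,20],0)"
```

```text
289 187
229 142
plan [580, -138, 20] 0 [-0.01  -0.    -0.001] [  1.7   5.3 153.5] yaw now -0.1 t 6.2167
```

View pics/w4c.png

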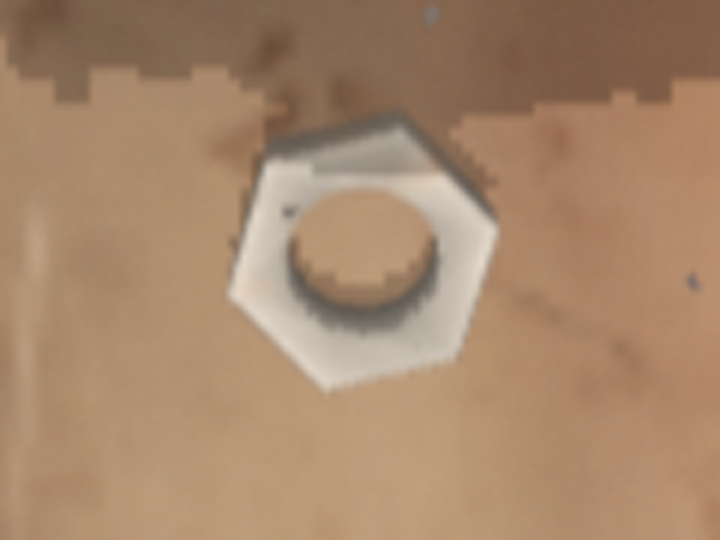

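Nut top corners in the crop: (265,160),(402,125),(498,222),(460,357),(327,390),(230,295), centre ≈(364,258).

```bash
python3 -c "
from h import *
a=load('w4.png')
n=lambda p:(229+(p[0]+.5)/6-.5,142+(p[1]+.5)/6-.5)
C=np.array([px2z(a,n(p),.019)[:2]*1e3 for p in [(265,160),(402,125),(498,222),(460,357),(327,390),(230,295)]])
c=C.mean(0);d=C-c;print(c,np.linalg.norm(d,axis=1).round(1),np.degrees(np.arctan2(d[:,1],d[:,0])).round(1))
T=(130+510.5/2.6-.5,145+81.5/2.6-.5);print(tri(a,n((364,258)),load('top1.png'),T))"
```

```text
[ 580.0635159  -135.81580475] [21.3 21.4 21.1 21.5 21.5 21.1] [ 134.    74.7   16.1  -46.  -105.1 -164.8]
[ 0.580827   -0.13746232  0.01688499]
```

>>> arm_command([
  [[-0.008,0,0.12,3,5,30,1],[-0.008,0,0.24,3,5,70,1],[-0.008,0,0.26,3,5,105,1],[-0.008,0,0.26,3,5,120,1],[-0.008,0,0.26,3,5,120,1],[-0.008,0,0.26,3,5,120,1]],
])

```text
time_s: 6.72
ee_pos: [0.5801, -0.1355, 0.0541]
tcp_rot: [-0.0, 0.792, 0.61, -0.001]
ft_force: [0.6, -0.1, 0.6]
grip_width: 1.003
gripper_force: 0.0
```

```bash
python3 -c "
from h import *
plan([580,-136.5,6],-15)"
```

```text
plan [580, -136.5, 6] -15 [-0.002  0.001  0.003] [-1.   0.2 48.1] yaw now -14.8 t 6.7167
```

>>> arm_command([
  [[0,0,0,-1,0,20,1],[0,0,0,-1,0,36,1],[0,0,0,-1,0,44,1],[0,0,0,-1,0,48,1],[0,0,0,-1,0,48,1],[0,0,0,-1,0,48,0],[0,0,0,-1,0,48,0],[0,0,0,-1,0,48,0],[0,0,0,-1,0,48,0],[0,0,0,-1,0,48,0],[0,0,0,-1,0,48,0]],
], force=50)

```text
time_s: 7.63
ee_pos: [0.5813, -0.1381, 0.0076]
tcp_rot: [0.001, 0.793, 0.609, -0.0]
ft_force: [-1.4, 0.3, 6.8]
grip_width: 0.423
gripper_force: 50.1
```

>>> arm_command([
  [[0,0,0,0,0,0,0],[0,0,0,0,0,0,0],[0,0,0,0,0,-20,0],[0,0,0,0,0,-60,0],[0,0,0,0,0,-100,0],[0,0,0,0,0,-100,0]],
])

```text
time_s: 8.13
ee_pos: [0.5851, -0.1389, 0.1139]
tcp_rot: [0.005, 0.793, 0.609, 0.003]
ft_force: [2.5, -0.3, -0.7]
grip_width: 0.421
gripper_force: 50.9
```

```bash
python3 -c "
from h import *
plan([544,234,110],22)"
```

```text
plan [544, 234, 110] 22 [ 0.01   0.005 -0.644] [ 349.8 -135.6    2. ] yaw now -14.9 t 8.1333
```

>>> arm_command([
  [[0.01,0.005,-0.644,350,-136,2,0],[0.01,0.005,-0.644,350,-136,2,0],[0.01,0.005,-0.644,350,-136,2,0],[0.01,0.005,-0.644,350,-136,2,0],[0.01,0.005,-0.644,350,-136,2,0],[0.01,0.005,-0.644,350,-136,2,0],[0.01,0.005,-0.644,350,-136,2,0],[0.01,0.005,-0.644,350,-136,2,0],[0.01,0.005,-0.644,350,-136,2,0],[0.01,0.005,-0.644,350,-136,2,0],[0.01,0.005,-0.644,350,-136,2,0],[0.01,0.005,-0.644,350,-136,2,0]],
])

```text
time_s: 9.13
ee_pos: [0.539, 0.2353, 0.1039]
tcp_rot: [-0.005, 0.559, 0.829, -0.002]
ft_force: [0.2, 0.1, -0.3]
grip_width: 0.417
gripper_force: 50.9
```

```bash
python3 -c "
from h import *
plan([544,234,20],22)"
```

```text
plan [544, 234, 20] 22 [-0.009 -0.006  0.001] [-3.6  4.9 83.9] yaw now 22.1 t 9.1333
```

>>> arm_command([
  [[-0.008,-0.005,0,-3,4,30,0],[-0.008,-0.005,0,-3,4,55,0],[-0.008,-0.005,0,-3,4,70,0],[-0.008,-0.005,0,-3,4,80,0],[-0.008,-0.005,0,-3,4,85,0],[-0.008,-0.005,0,-3,4,87,0],[-0.008,-0.005,0,-3,4,87,0]],
])

```text
time_s: 9.72
ee_pos: [0.5437, 0.2338, 0.0173]
tcp_rot: [-0.001, 0.56, 0.829, 0.0]
ft_force: [-0.1, -0.5, -0.4]
grip_width: 0.421
gripper_force: 50.8
```

>>> arm_command([
  [[0,0,0,0,0,1.5,0],[0,0,0,0,0,2.5,0],[0,0,0,0,0,2.5,0],[0,0,0,0,0,2.5,0.7],[0,0,0,0,0,2.5,0.7],[0,0,0,0,0,2.5,0.7],[0,0,0,0,0,2.5,0.7],[0,0,0,0,0,-30,0.7],[0,0,0,0,0,-70,0.7],[0,0,0,0,0,-110,1],[0,0,0,0,0,-150,1],[0,0,0,0,0,-160,1]],
])

```text
time_s: 10.72
ee_pos: [0.5463, 0.2353, 0.1836]
tcp_rot: [0.002, 0.559, 0.829, 0.004]
ft_force: [2.3, 0.8, 0.3]
grip_width: 0.999
gripper_force: 0.0
```

```bash
python3 -c "
from h import *
a=snap('wrist','w5.png')
u,v=proj(a,(.5,.215,.01)).astype(int);print(u,v)
u0=max(min(u-130,300),0);v0=max(v-100,0)
cv2.imwrite('pics/w5c.png',cv2.resize(a['img'][v0:v0+190,u0:u0+260,::-1],None,fx=3,fy=3,interpolation=cv2.INTER_CUBIC));print(u0,v0)
plan([595,-294,180],-26)"
```

```text
230 187
100 87
plan [595, -294, 180] -26 [ 0.007 -0.005  0.838] [-509.1 -153.3    1. ] yaw now 22.0 t 10.7667
```

View pics/w5c.png

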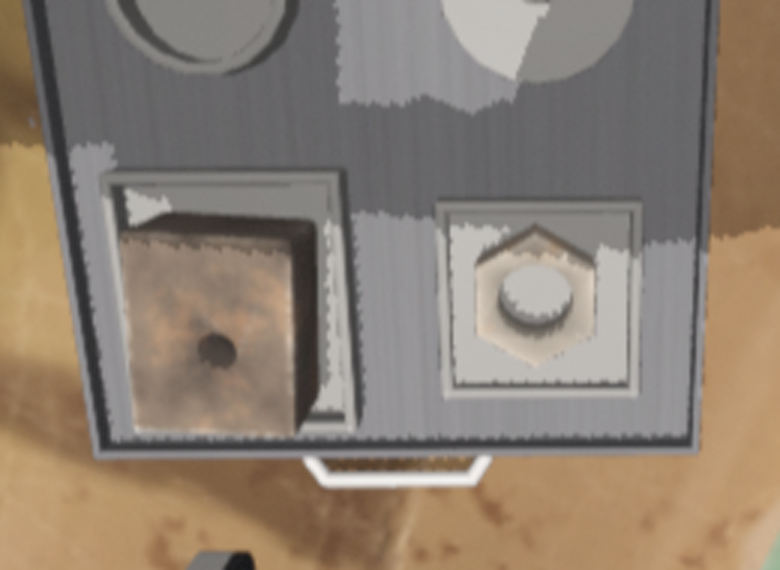

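Block and nut both lie flat within their pockets (nut at crop (535,300), block at (215,340)). Now the bolt.

>>> arm_command([
  [[0.007,-0.005,0.838,-509,-153,1,1],[0.007,-0.005,0.838,-509,-153,1,1],[0.007,-0.005,0.838,-509,-153,1,1],[0.007,-0.005,0.838,-509,-153,1,1],[0.007,-0.005,0.838,-509,-153,1,1],[0.007,-0.005,0.838,-509,-153,1,1],[0.007,-0.005,0.838,-509,-153,1,1],[0.007,-0.005,0.838,-509,-153,1,1],[0.007,-0.005,0.838,-509,-153,1,1],[0.007,-0.005,0.838,-509,-153,1,1],[0.007,-0.005,0.838,-509,-153,1,1],[0.007,-0.005,0.838,-509,-153,1,1]],
])

```text
time_s: 11.77
ee_pos: [0.5886, -0.2657, 0.1743]
tcp_rot: [-0.001, 0.848, 0.53, -0.005]
ft_force: [1.5, -0.1, -0.1]
grip_width: 1.0
gripper_force: 0.0
```

```bash
python3 -c "
from h import *
plan([595,-294,160],-26)"
```

```text
plan [595, -294, 160] -26 [-0.007  0.007 -0.   ] [-22.5  18.2  14.3] yaw now -26.0 t 11.7667
```

>>> arm_command([
  [[-0.007,0.007,0,-22,18,14,1],[-0.007,0.007,0,-22,18,14,1],[-0.007,0.007,0,-22,18,14,1]],
])

```text
time_s: 12.02
ee_pos: [0.5945, -0.2926, 0.1593]
tcp_rot: [-0.001, 0.849, 0.529, -0.0]
ft_force: [-0.9, 0.4, -0.0]
grip_width: 0.996
gripper_force: 0.0
```

```bash
python3 -c "
from h import *
a=snap('wrist','w6.png')
u,v=proj(a,(.595,-.294,.03)).astype(int);print(u,v)
u0=max(u-90,0);v0=max(v-70,0)
cv2.imwrite('pics/w6c.png',cv2.resize(a['img'][v0:v0+140,u0:u0+180,::-1],None,fx=4,fy=4,interpolation=cv2.INTER_CUBIC));print(u0,v0)
plan([595,-294,60],-26)"
```

```text
285 198
195 128
plan [595, -294, 60] -26 [-0.001 -0.001 -0.002] [-2.3  1.5 99.9] yaw now -26.1 t 12.0667
```

View pics/w6c.png

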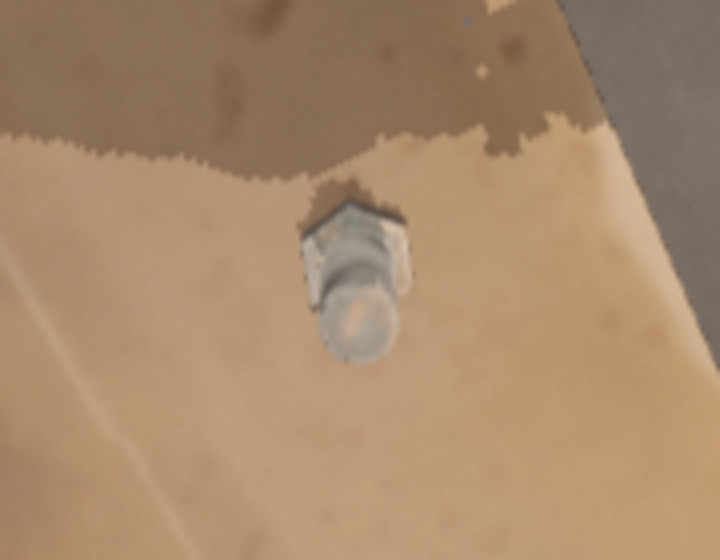

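Bolt tip centre at crop (357,322).

```bash
python3 -c "
from h import *
a=load('w6.png');p=(195+357.5/4-.5,128+322.5/4-.5)
print(px2z(a,p,.055)*1e3, tri(a,p,load('top1.png'),(130+661.5/2.6-.5,145+58.5/2.6-.5))*1e3)
print(proj(load('top1.png'),px2z(a,p,.055)),(130+661.5/2.6-.5,145+58.5/2.6-.5))
plan([px2z(a,p,.055)[0]*1e3,px2z(a,p,.055)[1]*1e3,22],-26)"
```

```text
[ 593.89905332 -293.73524447   55.        ] [ 594.12198052 -293.27963462   56.56502703]
[383.96469435 167.25278241] (383.9230769230769, 167.0)
plan [np.float64(593.899053324652), np.float64(-293.7352444673391), 22] -26 [-0.001 -0.001 -0.002] [ -2.6   0.4 137.9] yaw now -26.1 t 12.0667
```

>>> arm_command([
  [[0,0,0,-1.5,0.5,35,1],[0,0,0,-1.5,0.5,75,1],[0,0,0,-1.5,0.5,110,1],[0,0,0,-1.5,0.5,130,1],[0,0,0,-1.5,0.5,137,1],[0,0,0,-1.5,0.5,137,1],[0,0,0,-1.5,0.5,137,0.6],[0,0,0,-1.5,0.5,137,0.6],[0,0,0,-1.5,0.5,137,0],[0,0,0,-1.5,0.5,137,0],[0,0,0,-1.5,0.5,137,0],[0,0,0,-1.5,0.5,137,0]],
], force=40)

```text
time_s: 13.07
ee_pos: [0.5961, -0.2933, 0.0253]
tcp_rot: [0.001, 0.848, 0.53, 0.001]
ft_force: [-0.6, 0.5, 4.9]
grip_width: 0.172
gripper_force: 38.9
```

>>> arm_command([
  [[0,0,0,0,0,0,0],[0,0,0,0,0,0,0],[0,0,0,0,0,0,0],[0,0,0,0,0,0,0]],
])

```text
time_s: 13.4
ee_pos: [0.5961, -0.2933, 0.0253]
tcp_rot: [0.001, 0.848, 0.53, 0.001]
ft_force: [-1.1, 0.1, 5.1]
grip_width: 0.173
gripper_force: 39.0
```

>>> arm_command([
  [[0,0,0,0,0,-20,0],[0,0,0,0,0,-60,0],[0,0,0,0,0,-100,0],[0,0,0,0,0,-105,0],[0,0,0,0,0,-105,0]],
])

```text
time_s: 13.82
ee_pos: [0.5975, -0.2941, 0.133]
tcp_rot: [0.003, 0.848, 0.53, 0.002]
ft_force: [-0.5, -0.6, -1.7]
grip_width: 0.175
gripper_force: 39.2
```

```bash
python3 -c "
from h import *
plan([416,288,130],22)"
```

```text
plan [416, 288, 130] 22 [ 0.007  0.003 -0.838] [ 443.5 -418.5    0. ] yaw now -26.0 t 13.8167
```

>>> arm_command([
  [[0.007,0.003,-0.838,443,-418,0,0],[0.007,0.003,-0.838,443,-418,0,0],[0.007,0.003,-0.838,443,-418,0,0],[0.007,0.003,-0.838,443,-418,0,0],[0.007,0.003,-0.838,443,-418,0,0],[0.007,0.003,-0.838,443,-418,0,0],[0.007,0.003,-0.838,443,-418,0,0],[0.007,0.003,-0.838,443,-418,0,0],[0.007,0.003,-0.838,443,-418,0,0],[0.007,0.003,-0.838,443,-418,0,0],[0.007,0.003,-0.838,443,-418,0,0],[0.007,0.003,-0.838,443,-418,0,0]],
])

```text
time_s: 14.82
ee_pos: [0.4447, 0.1855, 0.1278]
tcp_rot: [-0.004, 0.559, 0.829, -0.001]
ft_force: [1.9, 0.9, -0.8]
grip_width: 0.174
gripper_force: 39.2
```

```bash
python3 -c "
from h import *
plan([416,288,80],22)"
```

```text
plan [416, 288, 80] 22 [-0.006 -0.005 -0.   ] [105.5  12.1  48.3] yaw now 22.0 t 14.8167
```

>>> arm_command([
  [[-0.006,-0.005,0,35,4,10,0],[-0.006,-0.005,0,70,8,25,0],[-0.006,-0.005,0,95,11,40,0],[-0.006,-0.005,0,105,12,48,0],[-0.006,-0.005,0,105,12,48,0],[-0.006,-0.005,0,105,12,48,0]],
])

```text
time_s: 15.32
ee_pos: [0.4173, 0.2854, 0.0805]
tcp_rot: [0.0, 0.559, 0.829, -0.001]
ft_force: [0.7, -0.2, -1.0]
grip_width: 0.172
gripper_force: 39.2
```

```bash
python3 -c "
from h import *
a=snap('wrist','w7.png');cv2.imwrite('pics/w7c.png',a['img'][100:420,120:440,::-1])
plan([416,288,33],22)"
```

```text
plan [416, 288, 33] 22 [0.    0.001 0.   ] [ 3.5 -0.8 48.1] yaw now 22.0 t 15.3667
```

View pics/w7c.png

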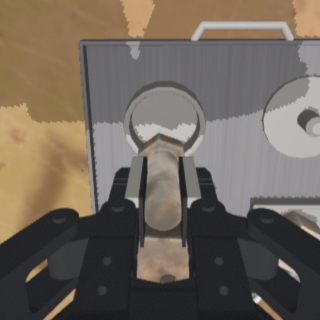

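Bolt upright in the fingers, lined up with the cup (centre ≈(165,120) in the crop). Lower.

>>> arm_command([
  [[0,0,0,2,-0.5,20,0],[0,0,0,2,-0.5,35,0],[0,0,0,2,-0.5,43,0],[0,0,0,2,-0.5,46,0],[0,0,0,2,-0.5,46,0]],
])

```text
time_s: 15.78
ee_pos: [0.4173, 0.287, 0.0355]
tcp_rot: [0.001, 0.56, 0.829, 0.0]
ft_force: [0.1, -0.1, -0.9]
grip_width: 0.177
gripper_force: 39.2
```

>>> arm_command([
  [[0,0,0,0,0,1.5,0],[0,0,0,0,0,3,0],[0,0,0,0,0,3,0],[0,0,0,0,0,3,0.25],[0,0,0,0,0,3,0.35],[0,0,0,0,0,3,0.5],[0,0,0,0,0,3,0.5],[0,0,0,0,0,3,0.5],[0,0,0,0,0,-20,0.5],[0,0,0,0,0,-60,0.5],[0,0,0,0,0,-100,0.8],[0,0,0,0,0,-140,1]],
])

```text
time_s: 16.78
ee_pos: [0.4163, 0.2875, 0.1771]
tcp_rot: [0.001, 0.559, 0.829, 0.0]
ft_force: [1.5, 0.9, 0.0]
grip_width: 0.766
gripper_force: 0.0
```

```bash
python3 -c "
from h import *
a=snap('wrist','w8.png');cv2.imwrite('pics/w8c.png',cv2.resize(a['img'][40:290,150:450,::-1],None,fx=2,fy=2))
plan([418,-124,170],-16)"
```

```text
plan [418, -124, 170] -16 [ 0.01  -0.005  0.663] [-383.1 -156.9   12.3] yaw now 22.0 t 16.8333
```

View pics/w8c.png

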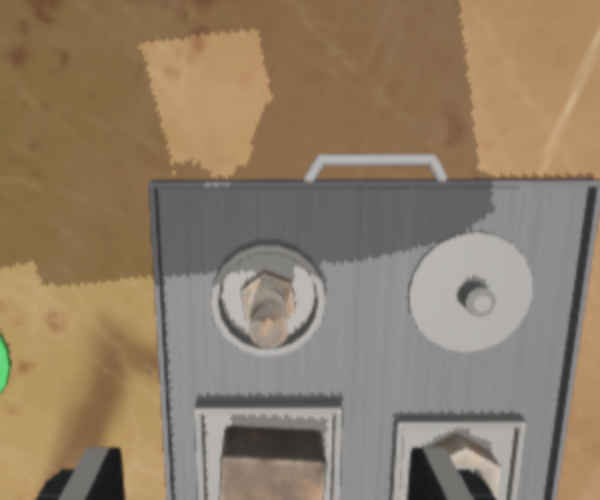

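Bolt stands in the cup centre; post foot centre at crop (471,292), tip (481,302). On to the ring.

>>> arm_command([
  [[0.01,-0.005,0.663,-383,-157,12,1],[0.01,-0.005,0.663,-383,-157,12,1],[0.01,-0.005,0.663,-383,-157,12,1],[0.01,-0.005,0.663,-383,-157,12,1],[0.01,-0.005,0.663,-383,-157,12,1],[0.01,-0.005,0.663,-383,-157,12,1],[0.01,-0.005,0.663,-383,-157,12,1],[0.01,-0.005,0.663,-383,-157,12,1],[0.01,-0.005,0.663,-383,-157,12,1],[0.01,-0.005,0.663,-383,-157,12,1],[0.01,-0.005,0.663,-383,-157,12,1],[0.01,-0.005,0.663,-383,-157,12,1]],
])

```text
time_s: 17.83
ee_pos: [0.4145, -0.1279, 0.1633]
tcp_rot: [-0.0, 0.8, 0.6, -0.004]
ft_force: [-0.2, 0.2, -0.9]
grip_width: 1.001
gripper_force: 0.0
```

```bash
python3 -c "
from h import *
b=load('w8.png');n=lambda x,y:(150+(x+.5)/2-.5,40+(y+.5)/2-.5)
print('post',px2z(b,n(471,292),.007)[:2]*1e3,px2z(b,n(481,302),.025)[:2]*1e3)
a=snap('wrist','w9.png')
u,v=proj(a,(.418,-.124,.026)).astype(int)
u0=max(u-60,0);v0=max(v-45,0)
cv2.imwrite('pics/w9c.png',cv2.resize(a['img'][v0:v0+90,u0:u0+120,::-1],None,fx=5,fy=5,interpolation=cv2.INTER_CUBIC));print(u0,v0)
plan([418,-124,60],-16)"
```

```text
post [506.8052032  324.65856214] [506.1754011  324.30857512]
227 143
plan [418, -124, 60] -16 [-0.006  0.006 -0.002] [  4.1   3.4 103.2] yaw now -16.1 t 17.8833
```

View pics/w9c.png

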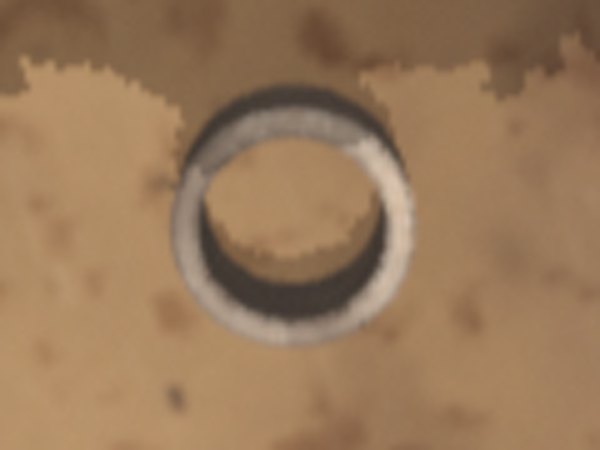

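Ring top outer circle spans x 171–413, y 105–345 in the crop: centre (292,225).

```bash
python3 -c "
from h import *
a=load('w9.png');n=lambda x,y:(227+(x+.5)/5-.5,143+(y+.5)/5-.5)
g=lambda x,y:px2z(a,n(x,y),.026)*1e3
c=g(292,225);print(c,np.linalg.norm(g(171,225)-g(413,225)))
print(tri(a,n(292,225),load('top1.png'),(130+501.5/2.6-.5,145+229.5/2.6-.5)))
plan([c[0],c[1],60],-16)"
```

```text
[ 416.41039776 -122.55472128   26.        ] 41.68870667411747
[ 0.4172619  -0.1235944   0.02668407]
plan [np.float64(416.41039775843524), np.float64(-122.55472127808837), 60] -16 [-0.006  0.006 -0.002] [  5.1   1.5 103.2] yaw now -16.1 t 17.8833
```

>>> arm_command([
  [[-0.006,0.006,0,5,2,35,1],[-0.006,0.006,0,5,2,70,1],[-0.006,0.006,0,5,2,95,1],[-0.006,0.006,0,5,2,103,1],[-0.006,0.006,0,5,2,103,1],[-0.006,0.006,0,5,2,103,1]],
])

```text
time_s: 18.38
ee_pos: [0.4176, -0.1215, 0.0608]
tcp_rot: [0.0, 0.798, 0.603, -0.0]
ft_force: [-0.6, 0.1, -0.1]
grip_width: 0.999
gripper_force: 0.0
```

```bash
python3 -c "
from h import *
plan([417,-123,6],-16)"
```

```text
plan [417, -123, 6] -16 [-0.     0.001  0.002] [-1.6 -0.2 54.8] yaw now -15.9 t 18.3833
```

>>> arm_command([
  [[0,0,0,-1.5,0,25,1],[0,0,0,-1.5,0,43,1],[0,0,0,-1.5,0,51,1],[0,0,0,-1.5,0,55,1],[0,0,0,-1.5,0,55,1],[0,0,0,-1.5,0,55,0],[0,0,0,-1.5,0,55,0],[0,0,0,-1.5,0,55,0],[0,0,0,-1.5,0,55,0],[0,0,0,-1.5,0,55,0],[0,0,0,-1.5,0,55,0],[0,0,0,-1.5,0,55,0]],
], force=40)

```text
time_s: 19.38
ee_pos: [0.4175, -0.1239, 0.0062]
tcp_rot: [0.001, 0.799, 0.602, 0.0]
ft_force: [-0.5, 0.7, 8.6]
grip_width: 0.483
gripper_force: 39.1
```

>>> arm_command([
  [[0,0,0,0,0,0,0],[0,0,0,0,0,-25,0],[0,0,0,0,0,-65,0],[0,0,0,0,0,-105,0],[0,0,0,0,0,-125,0],[0,0,0,0,0,-125,0]],
])

```text
time_s: 19.88
ee_pos: [0.4196, -0.1245, 0.1348]
tcp_rot: [0.003, 0.799, 0.602, 0.002]
ft_force: [1.4, 0.3, -1.7]
grip_width: 0.483
gripper_force: 42.2
```

```bash
python3 -c "
from h import *
plan([506.5,323.5,130],22)"
```

```text
plan [506.5, 323.5, 130] 22 [ 0.008  0.003 -0.663] [454.6 -40.    4.1] yaw now -16.0 t 19.8833
```

>>> arm_command([
  [[0.008,0.003,-0.663,455,-40,4,0],[0.008,0.003,-0.663,455,-40,4,0],[0.008,0.003,-0.663,455,-40,4,0],[0.008,0.003,-0.663,455,-40,4,0],[0.008,0.003,-0.663,455,-40,4,0],[0.008,0.003,-0.663,455,-40,4,0],[0.008,0.003,-0.663,455,-40,4,0],[0.008,0.003,-0.663,455,-40,4,0],[0.008,0.003,-0.663,455,-40,4,0],[0.008,0.003,-0.663,455,-40,4,0],[0.008,0.003,-0.663,455,-40,4,0],[0.008,0.003,-0.663,455,-40,4,0]],
])

```text
time_s: 20.88
ee_pos: [0.5049, 0.3313, 0.125]
tcp_rot: [-0.004, 0.558, 0.83, 0.0]
ft_force: [0.1, -0.6, -1.1]
grip_width: 0.485
gripper_force: 42.2
```

```bash
python3 -c "
from h import *
plan([506.5,323.5,60],22)"
```

```text
plan [506.5, 323.5, 60] 22 [-0.004 -0.007  0.003] [-8.3 -1.2 64.9] yaw now 22.2 t 20.8833
```

>>> arm_command([
  [[-0.004,-0.007,0,-8,-1,25,0],[-0.004,-0.007,0,-8,-1,50,0],[-0.004,-0.007,0,-8,-1,62,0],[-0.004,-0.007,0,-8,-1,65,0],[-0.004,-0.007,0,-8,-1,65,0],[-0.004,-0.007,0,-8,-1,65,0]],
])

```text
time_s: 21.38
ee_pos: [0.5057, 0.3171, 0.0614]
tcp_rot: [0.0, 0.559, 0.829, -0.002]
ft_force: [0.8, -0.4, -1.4]
grip_width: 0.482
gripper_force: 42.1
```

```bash
python3 -c "
from h import *
a=snap('wrist','w10.png');cv2.imwrite('pics/w10c.png',cv2.resize(a['img'][150:400,150:430,::-1],None,fx=2,fy=2))
plan([506.5,323.5,20],22)"
```

```text
plan [506.5, 323.5, 20] 22 [-0.001  0.002 -0.   ] [ 5.6  2.8 41.9] yaw now 22.0 t 21.4333
```

View pics/w10c.png

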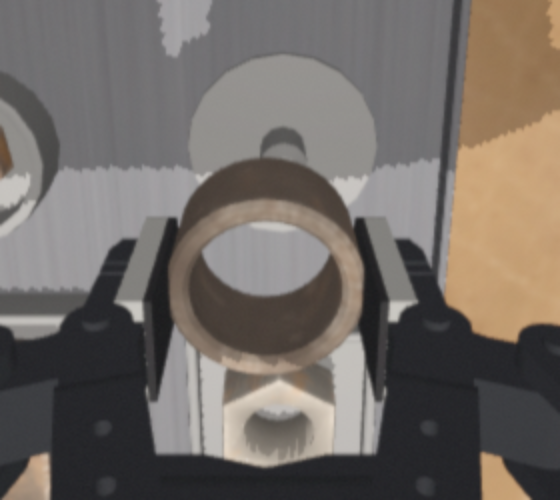

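Wrist view: ring centred at x≈266 between the pads, post foot at x 189–376 (centre ≈(283,141)), so the tool must shift slightly right and forward, as the plan says.

```bash
python3 -c "
from h import *
a=load('w10.png');n=lambda x,y:(150+(x+.5)/2-.5,150+(y+.5)/2-.5)
g=lambda x,y:px2z(a,n(x,y),.007)[:2]*1e3
L,R_,T=g(189,141),g(376,141),g(283,53)
ax=np.array([-np.sin(np.radians(22)),np.cos(np.radians(22))])
print((L+R_)/2,np.linalg.norm(L-R_),T-30*ax)
c=lambda x,y,z:px2z(a,n(x,y),z)[:2]*1e3
print('ring',c(266,287,.081))
plan([506.5,324,35],22)"
```

```text
[506.66578411 325.89120288] 58.424226537060406 [507.33437272 324.08052252]
ring [503.99124751 319.18567858]
plan [506.5, 324, 35] 22 [-0.001  0.002 -0.   ] [ 6.   3.  26.9] yaw now 22.0 t 21.4333
```

>>> arm_command([
  [[0,0,0,5.5,3.5,3,0],[0,0,0,5.5,3.5,8,0],[0,0,0,5.5,3.5,18,0],[0,0,0,5.5,3.5,30,0],[0,0,0,5.5,3.5,40,0],[0,0,0,5.5,3.5,44,0],[0,0,0,5.5,3.5,45,0],[0,0,0,5.5,3.5,45,0]],
])

```text
time_s: 22.1
ee_pos: [0.506, 0.3231, 0.0152]
tcp_rot: [-0.0, 0.559, 0.829, -0.002]
ft_force: [-0.3, 0.2, -2.3]
grip_width: 0.481
gripper_force: 42.1
```

>>> arm_command([
  [[0,0,0,0,0,1.5,0],[0,0,0,0,0,2,0],[0,0,0,0,0,2,0],[0,0,0,0,0,2,0.7],[0,0,0,0,0,2,0.7],[0,0,0,0,0,2,0.7],[0,0,0,0,0,2,0.7],[0,0,0,0,0,-25,0.7],[0,0,0,0,0,-60,0.7],[0,0,0,0,0,-100,1],[0,0,0,0,0,-140,1],[0,0,0,0,0,-180,1]],
])

```text
time_s: 23.1
ee_pos: [0.5064, 0.3237, 0.1979]
tcp_rot: [0.0, 0.559, 0.829, -0.002]
ft_force: [0.3, 0.6, 0.6]
grip_width: 1.002
gripper_force: 0.0
```

```bash
python3 -c "
from h import *
a=snap('wrist','w11.png')['img'][60:300,190:450];s=snap('scene','s2.png')['img'][110:280,170:430]
r=lambda i,w,h:cv2.resize(i[:,:,::-1],(w,h),interpolation=cv2.INTER_CUBIC)
cv2.imwrite('pics/fin.png',np.hstack([r(a,390,360),r(s,400,360)]))"
```

```text
(no output)
```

View pics/fin.png

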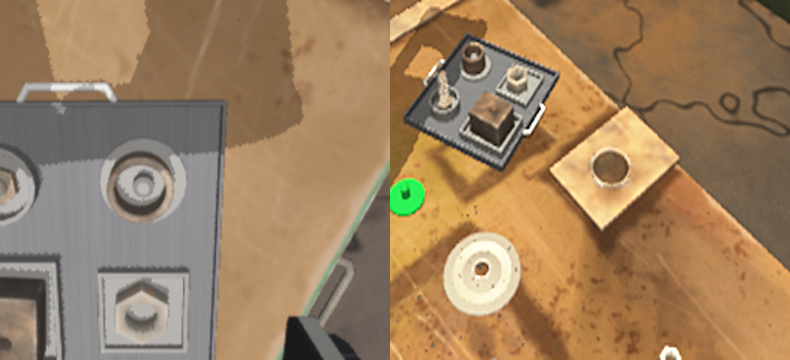

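The ring is down over the post at (142,185). The nut, bolt and block are all in their inserts, and the gripper is clear. Handing in.

```bash
python3 -c "
from h import *
print(arm.job_done())"
```

```text
the job is handed in; nothing more can be done
None
```

I handed the job in at about 23 s: the block, large nut, large bolt and ring each look down in their own inserts and released in the final pictures, and I left the small nut and small bolt untouched.

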